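# Block-to-slide pointing check

## Robot

A 6-joint arm with a two-finger parallel gripper is mounted at the origin on the work surface. World frame = base frame: x ahead of the robot, y to its left, z up, the work surface at z = 0. Lengths are in m, angles in degrees, forces in N, time in s.
With the tool pointing down it reaches from about 0.325 to 0.775 m from the base axis. Payload 9.3 kg.
Tool frame: the origin (TCP) lies between the finger pads, 19 mm behind the fingertips; this is the grasp point; z points along the fingers, y is the line along which they close (so a half turn about z gives the same grasp; the last joint's range is limited). The gripper opens to 85 mm and grips with 20 to 120 N. Pads are 22 mm wide; open, the fingers measure 114 mm over their backs; the gripper's body (76 mm by 85 mm) begins 54 mm behind the grasp point. The pads swing forward as they close: fully open they stand 13 mm farther back than shut.
Start: joints at [66.085, 14.817, 1.232, 76.415, 0, 81.257], TCP at [0.144, 0.531, 0.25] pointing down, gripper open.
Joint ranges: [-174.27, 174.27], [-52.1, 104.24], [-59.71, 78.15], [-110.17, 111.67], [-87.03, 83.33], [-180, 180]. Speed limits (degrees/s): [127.2, 127.2, 159.86, 180, 180, 180].

## Interface

Orientations are given as [roll, pitch, yaw] about the fixed x, y, z axes, in that order (R = Rz(yaw) Ry(pitch) Rx(roll)).
In Python, from workcell import r, get_image, get_calibration, job gives the robot as it stands.
- The arm moves only by the tool step_arm, never from a script. Its argument "motion" is one flat list of numbers, 7 for each row, row after row: the closure, from -1 (fully open) to 1 (shut), then the shift along the tool's x, y, z each as a share of 0.3 m, from -1 to 1, then the turn, a rotation vector about the tool's x, y, z each as a share of 45 degrees, from -1 to 1. A call has 1 to 20 rows; each row is the pose to reach, as a shift and turn from the pose commanded when the call began, along the tool's axes at that moment; what a row does not reach only later rows make up. A row lasts 1/10 s, in which the tool goes at most 50 mm and 8.59 degrees, less where a joint would pass 70% of its speed; a pose out of reach is approached as far as the arm can. A call with a number of a shift or a turn outside -1 to 1 is refused whole. A call with a gripper value outside its range is refused whole. The fingers move at their own pace and stop on an object; "grip_force" is the grip in N (left out, the last holds). Time passes only in rows, so rows that repeat a pose let the fingers close. It gives the time, the measured TCP pose, the force, the opening and the grip force at its end, in the units of the state.
- r.read_state(): the state, without advancing time (a new reading comes with each control period).
- get_image(name): name is "scene" or "top" or "wrist"; returns (picture, depth): 420x560x3 uint8, blue, green, red; 420x560 float32, m along the optical axis (not along the pixel's ray), 0 where there is no reading.
- get_calibration(name): a dict with "mtx" (3x3 intrinsics, pixels), "R" (3x3) and "t" (3): a world point X has camera coordinates R X + t. Camera axes: x right, y down, z forward; pixel columns grow to the right and rows downward; lengths in m; the calibration is good to about 2 mm. The wrist camera is an equidistant fisheye: a pixel r from the principal point sees the ray r / f radians off the axis. A picture is of the moment at which its call begins: read the wrist's pose just before it. get_calibration takes no time and is no camera call; for the wrist camera it gives the pose at the moment of the call.
- job.sign_off(): hands the job in; it is judged then, once.
The state is a dict: "t": time; "joints": joint angles; "joint_vel": joint speeds; "joint_torque": joint torques, N m; "eef_pos": TCP position; "orientation": TCP orientation; "ft_force": force on the tool from outside, world axes, zero at the start; "moment": the same for the moment, N m; "width": finger opening in m; "gripper_force": force on a finger pad.
Only numpy, scipy, OpenCV 4.12 (cv2) and the standard library are available. Lean on these libraries where they do the work, as an engineer would, in place of code of your own. Each camera call takes 0.05 s, during which the arm holds its last target. There are 200 camera calls.

## Task

Make the pointing check that the yellow slide belongs to the yellow wax block: press the green end of the light plate's rocker switch to turn the light on, then point with the fingertips at the middle of the yellow block on the cold plate, holding 1 to 3 cm above it for two seconds, and then point in the same way at the yellow writing end of the slide on the light plate and finish there, still pointing. Do not touch any block or slide; grasp and lift nothing, and leave everything else in its place.

Things in the scene. Friction and masses are not known exactly. Their poses are not given: they have to be found in the camera images.
- rocker (a joint): rocker switch of the light plate, in rad: 0 = off, 0.30 = fully on (counts as on above 0.2). It turns about a level axis along the light plate's x and stays where it is left; about 2 N on the green end tips it.
- rocker_on_end (a point): middle of the upper face of the rocker's green end, raised while off, sloping up outwards by 0.30 rad. Rocker: 24 mm (plate x) by 36 mm (plate y), pivot at its middle, 12.5 mm from this point; green half to the plate's -y side, black half to +y. Fully on, the green face lies level, 40 mm above the table, about 4 mm lower than before. Black bezel round it: rim 36 mm above the table.
- block_yellow_top (a point): centre of the upper face of the yellow block, 12 mm above the surface it lies on.
- slide_yellow_label (a point): centre of the upper face of the yellow writing end (22 by 26 mm) of the yellow slide, 32 mm above the table.
- light_plate: LED slide viewer, fixed, grey, 190 (x) by 210 (y) mm, white panel 30 mm and front bar 28 mm above the table. Origin: centre of its underside, on the table; -x side is the front, the switch 67 mm in front of the centre. Five slides lie on its white panel, lengthwise along x, 36 mm apart, between ribs 3 mm high, in any order. It stands left or right of the cold plate, turned by up to 0.2 rad.
- cold_plate: cold plate for wax blocks, fixed, white housing 190 (x) by 210 (y) mm with an aluminium surface on top, 55 mm above the table. Origin: centre of its underside, on the table. Five blocks lie on it, in any order, at least 45 mm from centre to centre.
- block_yellow: yellow wax block, loose, 11 to 22 g: a yellow plastic cassette, 40 (its x) by 28 (its y) by 6 mm, with slots in its back, lying on its cream wax (6 mm) face down on the cold plate; 12 mm high in all. Origin: centre of its underside.
- block_blue: blue wax block, loose, 11 to 22 g: a blue plastic cassette, 40 (its x) by 28 (its y) by 6 mm, with slots in its back, lying on its cream wax (6 mm) face down on the cold plate; 12 mm high in all. Origin: centre of its underside.
- block_green: green wax block, loose, 11 to 22 g: a green plastic cassette, 40 (its x) by 28 (its y) by 6 mm, with slots in its back, lying on its cream wax (6 mm) face down on the cold plate; 12 mm high in all. Origin: centre of its underside.
- block_white: white wax block, loose, 11 to 22 g: a white plastic cassette, 40 (its x) by 28 (its y) by 6 mm, with slots in its back, lying on its cream wax (6 mm) face down on the cold plate; 12 mm high in all. Origin: centre of its underside.
- block_pink: pink wax block, loose, 11 to 22 g: a pink plastic cassette, 40 (its x) by 28 (its y) by 6 mm, with slots in its back, lying on its cream wax (6 mm) face down on the cold plate; 12 mm high in all. Origin: centre of its underside.
- slide_yellow: glass microscope slide with a pink stained section and a yellow writing end, 76 (its x) by 26 by 1.7 mm, lying on the light plate. Origin: centre of its underside; the writing end is its last 22 mm towards -x, centred 27 mm from the origin.
- slide_blue: glass microscope slide with a pink stained section and a blue writing end, 76 (its x) by 26 by 1.7 mm, lying on the light plate. Origin: centre of its underside; the writing end is its last 22 mm towards -x, centred 27 mm from the origin.
- slide_green: glass microscope slide with a pink stained section and a green writing end, 76 (its x) by 26 by 1.7 mm, lying on the light plate. Origin: centre of its underside; the writing end is its last 22 mm towards -x, centred 27 mm from the origin.
- slide_white: glass microscope slide with a pink stained section and a white writing end, 76 (its x) by 26 by 1.7 mm, lying on the light plate. Origin: centre of its underside; the writing end is its last 22 mm towards -x, centred 27 mm from the origin.
- slide_pink: glass microscope slide with a pink stained section and a pink writing end, 76 (its x) by 26 by 1.7 mm, lying on the light plate. Origin: centre of its underside; the writing end is its last 22 mm towards -x, centred 27 mm from the origin.
- brush: slim section brush, loose, dark wooden handle, 170 mm long, 9 mm thick, lying across the table beyond the plates.
- forceps: steel forceps, loose, 110 mm long, 6 mm high, lying on the table between the plates.
- staining_jar: staining jar with a blue lid, loose, 70 by 70 mm, 109 mm high, standing at the far side, beyond the plates; origin: centre of its underside.
Not all that is in view belongs to the job. Of the things like the block_green, leave any that is black; of the rest the smaller one is meant.

How it is judged (in metres and radians):
On the way, in this order (a step that is already met when the one before it is completed fails the run):
1. the light plate's rocker switch is pressed over to on (value of joint rocker above 0.2 rad), for 0.1 s.
2. the fingertips point at the yellow block, just above its middle, and dwell (horizontal distance between the grasp point and block_yellow_top below 0.014 m and z of the grasp point in the frame of block_yellow_top between 0.021 and 0.07 m and value of joint rocker above 0.2 rad), for 1.5 s.
3. the fingertips point at the yellow slide's writing end, just above it, and dwell (horizontal distance between the grasp point and slide_yellow_label below 0.013 m and z of the grasp point in the frame of slide_yellow_label between 0.021 and 0.07 m and value of joint rocker above 0.2 rad), for 1 s.
At the end, for the whole second after the job is handed in: Rocker above 0.2 rad (on); the tool point, 19 mm behind the fingertips, is 21 to 70 mm above the yellow writing end and within 13 mm of its centre from above (block: 14 mm); nothing touched; blocks within 6 mm, brush, forceps and jar within 10 mm of their starts, at rest (all of step 3 and distance of each of block_yellow, block_blue, block_green, block_white, block_pink from where it was at the start of the episode below 0.006 m and distance of each of brush, forceps, staining_jar from where it was at the start of the episode below 0.01 m and linear speed of each of block_yellow, block_blue, block_green, block_white, block_pink, brush, forceps, staining_jar below 0.02 m/s).
It fails at once if the robot touches a block or a slide (contact force between any of the fingers, the arm and block_yellow above 0.3 N or contact force between any of the fingers, the arm and block_blue above 0.3 N or contact force between any of the fingers, the arm and block_green above 0.3 N or contact force between any of the fingers, the arm and block_white above 0.3 N or contact force between any of the fingers, the arm and block_pink above 0.3 N or contact force between any of the fingers, the arm and slide_yellow above 0.3 N or contact force between any of the fingers, the arm and slide_blue above 0.3 N or contact force between any of the fingers, the arm and slide_green above 0.3 N or contact force between any of the fingers, the arm and slide_white above 0.3 N or contact force between any of the fingers, the arm and slide_pink above 0.3 N).
It fails at once if a block is shifted or lifted (distance of any of block_yellow, block_blue, block_green, block_white, block_pink from where it was at the start of the episode above 0.006 m).
It fails at once if the brush, forceps or staining jar is shifted or lifted (distance of any of brush, forceps, staining_jar from where it was at the start of the episode above 0.01 m).
It also fails if it takes over 50 s, if anything falls off the work surface, if the arm or the gripper's body presses on something with over 40 N, if the wrist force passes 120 N, or if a joint passes its speed limit or range.

## Working session

There is one attempt and no reset: what is moved stays moved. The work goes in short steps, Python scripts to look and compute and a tool call to move; the robot and the scene stay as the last step left them, time stands still between calls to the robot, and variables do not carry over. Pictures are saved under pics/ and viewed, at most 10 in all, crops included, and the job is handed in when it is done.

Besides the shell and the picture viewer there is one more tool, called after "Request:" as name(argument=value, ...), one argument or row to a line, values as JSON. step_arm: Moves the arm, as the interface text tells. Shift numbers are shares of 0.3 m and turn numbers shares of 45 degrees, none past 1 either way. Its arguments: {"type":"object","properties":{"motion":{"type":"array","items":{"type":"number","minimum":-1,"maximum":1}},"grip_force":{"type":"number"}},"required":["motion"]}

```bash
mkdir -p pics; cat > h.py <<'E'
import numpy as np, cv2
from workcell import r, get_image, get_calibration, job
def grab(n):
    im,d=get_image(n); c=get_calibration(n); np.savez(f'{n}.npz',im=im,d=d,**{k:np.array(c[k]) for k in('mtx','R','t')}); return im
def px(n,u,v,z=None):
    f=np.load(f'{n}.npz'); ray=np.linalg.inv(f['mtx'])@[u,v,1]; R,t=f['R'],f['t']
    if z is None:
        s=np.median(f['d'][int(v)-1:int(v)+2,int(u)-1:int(u)+2])
    else:
        s=(z+(R.T@t)[2])/(R.T@ray)[2]
    return R.T@(ray*s-t)
E
python3 - <<'E'
from h import *
a=grab('top'); cv2.imwrite('pics/top.png',a)
b=grab('scene'); cv2.imwrite('pics/scene.png',b)
print(r.read_state())
f=np.load('top.npz');print(f['mtx'],f['R'],f['t'])
E
```

```text
{'t': 0.1, 'joints': array([ 6.60835236e+01,  1.48488497e+01,  1.19452621e+00,  7.64153508e+01,
       -2.56179833e-04,  8.12579370e+01]), 'joint_vel': array([-0.03580281, -0.09305145,  0.14704256,  0.00772143,  0.08278354,
       -0.05757739]), 'joint_torque': array([ 4.34299058e-03, -5.56692481e+01,  3.45069551e+01,  1.16924511e-02,
       -2.33403862e-04,  1.45568941e-05]), 'eef_pos': array([0.14387015, 0.53062031, 0.24941703]), 'orientation': array([-1.79931096e+02, -1.03363417e-02,  1.64825580e+02]), 'ft_force': array([0.15431094, 0.76860605, 0.28289936]), 'moment': array([-0.01869818, -0.04848262, -0.0557977 ]), 'gripper_force': 0.0, 'width': 0.08553624767145704}
[[491.0600503    0.         284.08398199]
 [  0.         491.0600503  209.20642281]
 [  0.           0.           1.        ]] [[-0.02324674 -0.99957066 -0.01783477]
 [-0.99666385  0.02456782 -0.07783052]
 [ 0.07823527  0.01596596 -0.99680707]] [0.02499589 0.556466   1.26448541]
```

View pics/top.png

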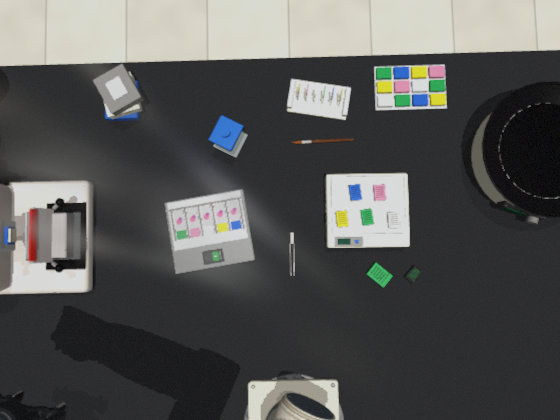

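View pics/scene.png

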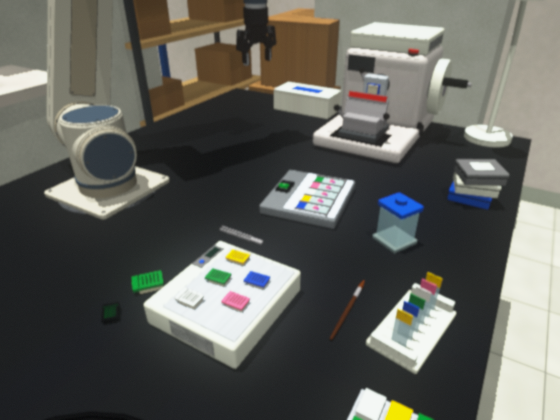

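The top view shows the light plate (about 210,232) with its switch at (214,256), and the cold plate (368,210) with the yellow block near (342,219). The yellow label is near (223,228). I'll enlarge both.

```bash
python3 - <<'E'
from h import *
a=np.load('top.npz')['im']
c=np.hstack([cv2.resize(a[185:280,160:260],None,fx=4,fy=4,interpolation=3),cv2.resize(a[165:260,320:420],None,fx=4,fy=4,interpolation=3)])
cv2.imwrite('pics/crop.png',c)
hsv=cv2.cvtColor(a,cv2.COLOR_BGR2HSV)
def cent(lo,hi,box):
    m=cv2.inRange(hsv,lo,hi); u0,v0,u1,v1=box; k=np.zeros_like(m);k[v0:v1,u0:u1]=m[v0:v1,u0:u1]
    n,l,s,ce=cv2.connectedComponentsWithStats(k); i=1+s[1:,4].argmax(); return ce[i],s[i]
for nm,lo,hi,b,z in [('blk',(22,120,90),(35,255,255),(325,200,355,235),.067),('label',(22,120,90),(35,255,255),(160,185,260,280),.032),('rock',(40,100,60),(85,255,255),(195,245,235,270),.044)]:
    c,s=cent(lo,hi,b); print(nm,c,s,px('top',*c,z),px('top',*c))
E
```

```text
blk [341.47239264 218.36196319] [336 211  12  16 163] [ 0.52668091 -0.1330378   0.067     ] [ 0.52667515 -0.13302764  0.06710124]
label [222.06060606 227.04545455] [218 223   9   9  66] [0.51361813 0.1736674  0.032     ] [0.51359935 0.17360763 0.03241656]
rock [215.63414634 255.92682927] [213 252   6   9  41] [0.43946996 0.1894359  0.044     ] [0.43942703 0.18994295 0.04077786]
```

View pics/crop.png

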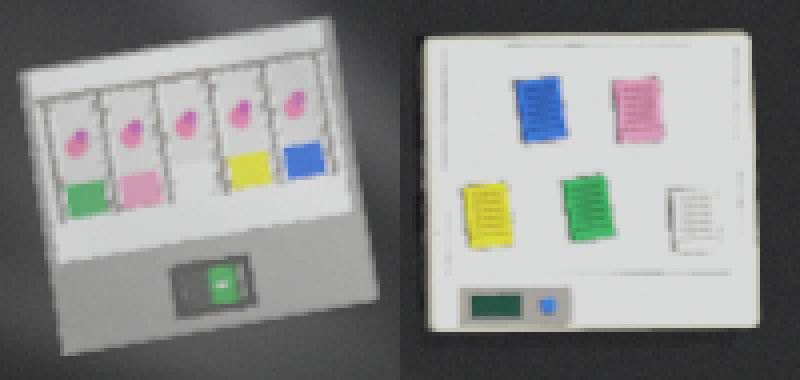

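The crop confirms the following:
- **Label:** yellow, at (222,227) with z 32 mm by depth.
- **Block:** yellow, at (341.5,218.4) with z 67 mm.
- **Switch:** the green end is on the right, at (215.6,255.9). The light plate's yaw is about 0.12 rad.

Next I'll shut the gripper and go towards the switch.

Request:
step_arm(
  motion=[1,-0.63,-0.43,0.17,0,0,1,1,-0.63,-0.43,0.17,0,0,1,1,-0.63,-0.43,0.17,0,0,1,1,-0.63,-0.43,0.17,0,0,1,1,-0.63,-0.43,0.17,0,0,1,1,-0.63,-0.43,0.17,0,0,1,1,-0.63,-0.43,0.17,0,0,1,1,-0.63,-0.43,0.17,0,0,1,1,-0.63,-0.43,0.17,0,0,1],
)

```text
t: 1.0
eef_pos: [0.2922, 0.3573, 0.199]
orientation: [180.0, -0.0, 120.0]
ft_force: [0.3, -0.5, 0.4]
width: 0.0002
gripper_force: 0.0
```

Request:
step_arm(
  motion=[1,-0.738,0.141,0.3,0,0,0.52,1,-0.738,0.141,0.3,0,0,0.52,1,-0.738,0.141,0.3,0,0,0.52,1,-0.738,0.141,0.3,0,0,0.52,1,-0.738,0.141,0.3,0,0,0.52,1,-0.738,0.141,0.3,0,0,0.52,1,-0.738,0.141,0.3,0,0,0.52,1,-0.738,0.141,0.3,0,0,0.52,1,-0.738,0.141,0.3,0,0,0.52],
)

```text
t: 1.9
eef_pos: [0.4389, 0.187, 0.1095]
orientation: [180.0, -0.0, 96.6]
ft_force: [-0.4, 0.9, 0.6]
width: -0.0001
gripper_force: 0.0
```

```bash
python3 - <<'E'
from h import *
s=r.read_state(); print(s['eef_pos'],s['orientation'],s['ft_force'])
a=grab('top'); b=grab('scene')
cv2.imwrite('pics/m1.png',np.hstack([cv2.resize(a[185:285,160:260],(400,400),interpolation=3),cv2.resize(b[130:230,240:340],(400,400),interpolation=3)]))
E
```

```text
[0.43891645 0.18699181 0.10953266] [ 1.79951263e+02 -1.15767601e-02  9.65625531e+01] [-0.35682886  0.90168419  0.55796801]
```

View pics/m1.png

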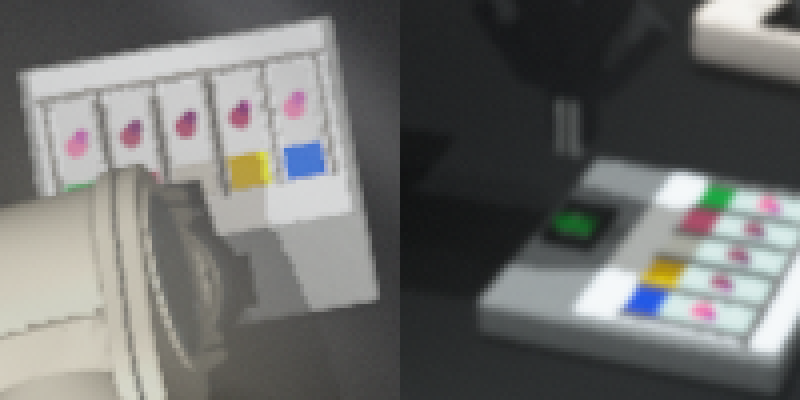

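The arm hangs over the switch, with the fingertips above the green end as seen from the scene camera. I'll press gently.

Request:
step_arm(
  motion=[1,0,0,0.08,0,0,0,1,0,0,0.13,0,0,0,1,0,0,0.145,0,0,0,1,0,0,0.15,0,0,0,1,0,0,0.155,0,0,0,1,0,0,0.16,0,0,0,1,0,0,0.163,0,0,0,1,0,0,0.166,0,0,0,1,0,0,0.166,0,0,0],
)

```text
t: 2.9
eef_pos: [0.4397, 0.1859, 0.0594]
orientation: [180.0, -0.0, 96.4]
ft_force: [0.1, -0.5, 1.0]
width: -0.0003
gripper_force: 0.7
```

Request:
step_arm(
  motion=[1,0,0,0.002,0,0,0,1,0,0,0.004,0,0,0,1,0,0,0.004,0,0,0],
)

```text
t: 3.2
eef_pos: [0.4397, 0.1858, 0.0587]
orientation: [179.9, 0.0, 96.4]
ft_force: [-1.2, -1.8, 10.3]
width: -0.0001
gripper_force: 5.0
```

10 N means it has bottomed. I'll lift, move most of the way to the block and check the switch.

Request:
step_arm(
  motion=[1,0,0,-0.15,0,0,0,1,0,0,-0.33,0,0,0,1,0,0,-0.33,0,0,0,1,-0.9,0.168,-0.33,0,0,0,1,-0.9,0.168,-0.33,0,0,0,1,-0.9,0.168,-0.33,0,0,0,1,-0.9,0.168,-0.33,0,0,0,1,-0.9,0.168,-0.33,0,0,0,1,-0.9,0.168,-0.33,0,0,0,1,-0.9,0.168,-0.33,0,0,0,1,-0.9,0.168,-0.33,0,0,0],
)

```text
t: 4.3
eef_pos: [0.5194, -0.077, 0.1564]
orientation: [-179.9, -0.1, 96.4]
ft_force: [0.1, 0.5, 0.6]
width: 0.0003
gripper_force: 0.0
```

```bash
python3 - <<'E'
from h import *
s=r.read_state(); print(s['eef_pos'],s['orientation'],s['ft_force'])
a=grab('top'); b=grab('scene')
cv2.imwrite('pics/m2.png',np.hstack([cv2.resize(a[185:285,160:260],(400,400),interpolation=3),cv2.resize(b[130:230,240:340],(400,400),interpolation=3)]))
R=cv2.Rodrigues(np.array([0,0,1.]))[0]
from scipy.spatial.transform import Rotation as Q
M=Q.from_euler('xyz',s['orientation'],degrees=True).as_matrix()
print(M.T@(np.array([.5267,-.133,.107])-s['eef_pos'])/.3)
E
```

```text
[ 0.51936928 -0.07696877  0.15638607] [-1.79940502e+02 -5.65129830e-02  9.63509250e+01] [0.0694869  0.48293417 0.57262271]
[-0.18848986  0.00379636  0.16443053]
```

View pics/m2.png

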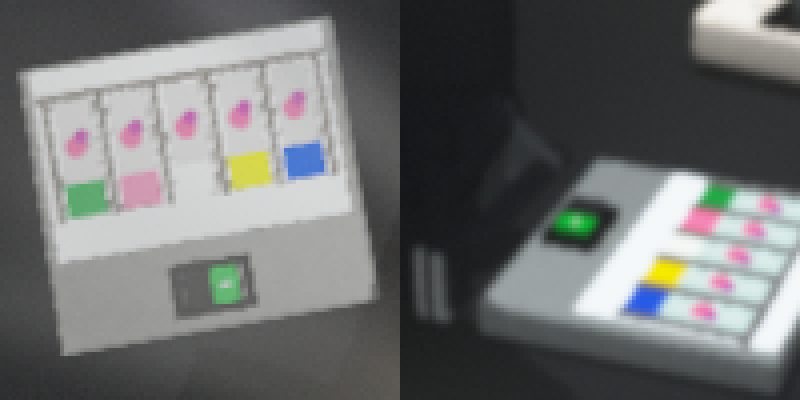

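```bash
python3 - <<'E'
from h import *
np.set_printoptions(precision=1,suppress=True,linewidth=150)
f=np.load('top.npz');R,t=f['R'],f['t'];K=np.linalg.inv(f['mtx'])
for v in range(249,264): print(v,np.array([(R.T@(K@[u,v,1]*f['d'][v,u]-t))[2]*1000 for u in range(201,227)]))
print(f['im'][252:261,213:220].mean((0,1)))
E
```

```text
249 [31.2 29.  30.9 27.8 26.7 26.9 27.6 26.9 31.2 29.5 29.4 25.2 29.9 27.5 23.1 26.  28.7 37.  35.1 35.3 35.9 34.  27.6 32.  32.  25.5]
250 [27.3 29.7 28.6 29.8 29.3 31.5 27.7 27.5 26.6 23.4 26.4 35.8 33.8 33.8 36.6 35.9 35.9 37.3 36.7 35.2 37.  38.2 24.5 24.  30.2 26.8]
251 [27.9 27.5 29.8 23.6 32.3 38.1 32.2 34.6 35.  36.5 39.  35.2 34.9 35.4 30.1 39.9 38.3 40.2 38.3 27.  36.2 37.1 27.4 25.3 32.5 28.5]
252 [28.4 38.4 35.  38.3 38.2 34.9 34.2 35.9 35.7 37.7 37.3 42.8 46.3 39.2 39.5 40.1 44.  36.6 40.7 27.7 34.7 38.9 30.4 28.7 27.7 28.5]
253 [24.9 32.8 39.4 36.8 35.5 41.7 46.4 45.1 43.  43.4 36.9 38.5 40.4 41.  42.  39.9 37.9 39.9 41.8 33.1 39.7 34.1 26.8 22.6 29.3 30.5]
254 [30.4 28.5 30.4 33.7 37.4 41.4 42.1 47.2 41.  40.9 41.4 41.1 41.6 41.2 36.8 42.2 40.3 39.2 40.  24.9 36.6 35.1 32.9 28.1 29.7 32.4]
255 [27.1 28.2 31.9 39.3 29.1 47.3 33.6 43.4 42.7 43.7 39.9 40.7 37.  43.2 39.3 39.4 41.5 42.  43.2 31.9 37.5 37.6 33.7 25.9 26.7 28.5]
256 [25.3 27.5 37.6 38.5 28.3 42.4 44.5 46.9 45.3 44.6 41.3 44.1 41.1 43.7 37.3 34.5 39.5 38.8 39.2 35.4 25.3 35.9 39.6 30.8 29.8 24.9]
257 [26.9 25
[... 259 characters left out ...]

259 [29.2 28.2 30.6 31.5 34.2 28.4 49.4 41.8 43.2 44.7 45.5 45.1 41.7 39.4 42.7 38.2 39.9 40.4 34.7 41.4 30.  34.7 35.5 28.8 32.3 28.1]
260 [30.8 26.8 29.9 37.5 35.1 26.5 44.4 39.2 38.3 45.7 40.5 43.4 40.6 40.2 38.3 41.5 39.8 34.7 39.7 36.2 36.  36.  31.3 29.6 29.  29.8]
261 [28.2 31.4 28.1 33.8 39.9 27.4 44.7 47.4 45.  41.  39.  43.9 40.7 38.8 36.5 36.7 36.4 33.7 37.  39.3 37.5 35.5 33.5 33.1 24.8 25.8]
262 [28.  26.6 21.9 33.3 38.1 31.7 46.5 44.7 38.9 33.5 34.7 39.3 33.5 39.3 36.3 30.4 39.2 35.8 38.2 32.2 29.5 25.1 32.3 29.5 30.6 28. ]
263 [28.5 29.6 34.7 39.  37.1 41.5 38.5 35.8 33.5 37.5 34.3 36.7 35.5 27.4 28.3 33.4 29.2 26.5 27.5 27.6 27.4 27.7 25.  29.5 30.6 28.1]
[120.5 175.4 107.7]
```

The black half is now raised to about 45 mm and the green half is level at 40 mm, so the switch is on. Next I'll point at the yellow block.

Request:
step_arm(
  motion=[1,-0.19,0.004,0,0,0,0,1,-0.19,0.004,0.1,0,0,0,1,-0.19,0.004,0.164,0,0,0,1,-0.19,0.004,0.164,0,0,0,1,-0.19,0.004,0.164,0,0,0],
)

```text
t: 4.9
eef_pos: [0.5273, -0.1322, 0.1082]
orientation: [-180.0, -0.0, 96.5]
ft_force: [0.1, -0.6, 0.8]
width: 0.0003
gripper_force: 0.0
```

Request:
step_arm(
  motion=[1,0,0,0,0,0,0,1,0,0,0,0,0,0,1,0,0,0,0,0,0,1,0,0,0,0,0,0,1,0,0,0,0,0,0,1,0,0,0,0,0,0,1,0,0,0,0,0,0,1,0,0,0,0,0,0,1,0,0,0,0,0,0,1,0,0,0,0,0,0,1,0,0,0,0,0,0,1,0,0,0,0,0,0,1,0,0,0,0,0,0,1,0,0,0,0,0,0,1,0,0,0,0,0,0,1,0,0,0,0,0,0,1,0,0,0,0,0,0,1,0,0,0,0,0,0,1,0,0,0,0,0,0,1,0,0,0,0,0,0],
)

```text
t: 6.9
eef_pos: [0.5273, -0.1333, 0.1078]
orientation: [180.0, 0.0, 96.4]
ft_force: [-0.2, -0.0, -0.1]
width: 0.0
gripper_force: 0.0
```

```bash
python3 - <<'E'
from h import *
s=r.read_state(); print(s['eef_pos'],s['orientation'],s['ft_force'])
b=grab('scene')
cv2.imwrite('pics/m3.png',cv2.resize(b[180:330,140:310],(680,600),interpolation=3))
from scipy.spatial.transform import Rotation as Q
M=Q.from_euler('xyz',s['orientation'],degrees=True).as_matrix()
print(M.T@(np.array([.5136,.1737,.072])-s['eef_pos'])/.3)
E
```

```text
[ 0.52729846 -0.13334308  0.10778275] [1.79998734e+02 1.36010529e-03 9.64282354e+01] [-0.20604034 -0.00321976 -0.06773205]
[1.02215725 0.06921002 0.11925308]
```

View pics/m3.png

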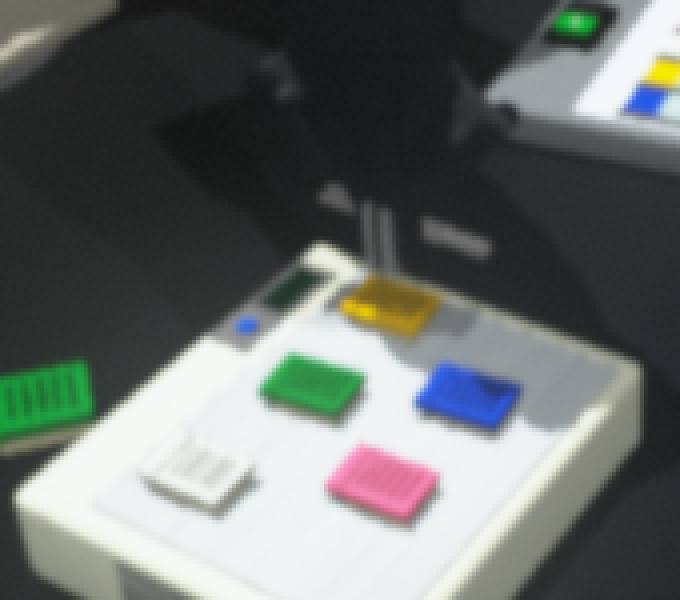

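The shut fingertips are just above the middle of the yellow block, and the dwell is done. I'll lift and cross to the slide.

Request:
step_arm(
  motion=[1,0,0,-0.15,0,0,0,1,0.9,0.069,-0.15,0,0,0,1,0.9,0.069,-0.15,0,0,0,1,0.9,0.069,-0.15,0,0,0,1,0.9,0.069,-0.15,0,0,0,1,0.9,0.069,-0.15,0,0,0,1,0.9,0.069,-0.15,0,0,0,1,0.9,0.069,-0.15,0,0,0,1,0.9,0.069,-0.15,0,0,0],
)

```text
t: 7.85
eef_pos: [0.5175, 0.1375, 0.1527]
orientation: [-180.0, 0.0, 96.5]
ft_force: [-0.8, 0.2, 0.0]
width: -0.0002
gripper_force: 0.0
```

Request:
step_arm(
  motion=[1,0.122,0,0,0,0,0,1,0.122,0,0.1,0,0,0,1,0.122,0,0.2,0,0,0,1,0.122,0,0.27,0,0,0,1,0.122,0,0.27,0,0,0,1,0.122,0,0.27,0,0,0,1,0.122,0,0.27,0,0,0,1,0.122,0,0.27,0,0,0,1,0.122,0,0.27,0,0,0,1,0.122,0,0.27,0,0,0,1,0.122,0,0.27,0,0,0,1,0.122,0,0.27,0,0,0,1,0.122,0,0.27,0,0,0,1,0.122,0,0.27,0,0,0,1,0.122,0,0.27,0,0,0,1,0.122,0,0.27,0,0,0,1,0.122,0,0.27,0,0,0,1,0.122,0,0.27,0,0,0,1,0.122,0,0.27,0,0,0,1,0.122,0,0.27,0,0,0],
)

```text
t: 9.85
eef_pos: [0.5135, 0.1737, 0.0718]
orientation: [180.0, -0.0, 96.4]
ft_force: [0.6, 0.1, 0.9]
width: -0.0003
gripper_force: 0.0
```

```bash
python3 - <<'E'
from h import *
s=r.read_state(); print(s['eef_pos'],s['orientation'],s['ft_force'])
b=grab('scene')
cv2.imwrite('pics/m4.png',cv2.resize(b[130:240,240:370],(680,576),interpolation=3))
E
```

```text
[0.51354602 0.17367121 0.07178021] [ 1.79998660e+02 -1.75838984e-04  9.64279008e+01] [0.59207344 0.06161626 0.94368914]
```

View pics/m4.png

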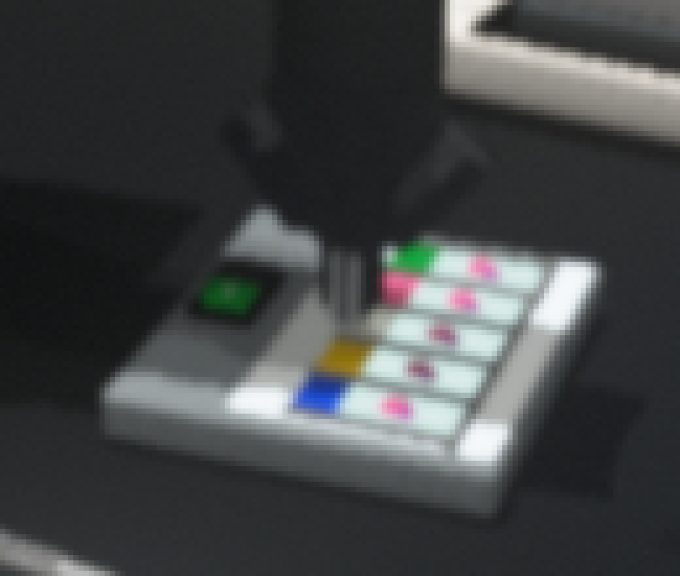

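The fingertips hover above the yellow writing end at (345,358) in the crop, and nothing has been touched. Handing in.

```bash
python3 -c "
from workcell import job
print(job.sign_off())"
```

```text
the job is handed in; nothing more can be done
None
```

I handed the job in at about 10 s with the light switched on, after pointing at the yellow block for about 2 s, and the arm ends pointing at the yellow slide's writing end, about 2 cm above it; I saw no contact with any block or slide, and sign-off returned no verdict.

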